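# Dial the code on the dispensary's medicine box

### The arm

A 7-joint arm with a two-finger parallel gripper is mounted at the origin on the work surface. World frame = base frame: x ahead of the robot, y to its left, z up, the work surface at z = 0. Lengths are in m, angles in rad, forces in N, time in s.
With the tool pointing down it reaches from about 0.425 to 0.925 m from the base axis. Payload 6.8 kg.
Tool frame: the origin (TCP) lies at the very end of the fingers, on their centre line; the grasp point (between the pads) lies 19 mm behind it; x points along the fingers, z is the direction in which the jaws open and shut, and the axes are right-handed (so a half turn about x gives the same grasp; the last joint's range is limited). The gripper opens to 85 mm and grips with 20 to 120 N. Pads are 22 mm wide; open, the fingers measure 114 mm over their backs; the gripper's body (76 mm by 85 mm) begins 54 mm behind the grasp point. The pads swing forward as they close: fully open they stand 13 mm farther back than shut.
Start: joints at [-1.334, 0.477, 0.022, 1.555, -0.011, 1.109, -0.083], TCP at [0.228, 0.635, 0.231] pointing down, gripper open.
Joint ranges: [-2.96, 2.96], [-0.34, 2.1], [-1.41, 1.46], [0.24, 2.44], [-1.37, 4.51], [0.17, 1.92], [-2.96, 2.96]. Speed limits (rad/s): [2.39, 2.39, 3.14, 3.14, 3.14, 3.14, 3.14].

### API

Orientations are given as a unit quaternion [w, x, y, z].
In Python, from workcell import robot gives the robot as it stands. The module is installed in compiled form; this text tells all that it offers.
- The arm moves only by the tool move_arm, never from a script. Its argument "series" is a list of rows, each an object with "hand": the finger opening in mm, from 0 to 85.4; "translation": the shift along the tool's x, y, z in mm, a list of three; "spin": the turn about the tool's x in rad. A call has 1 to 5 rows; each row shifts and turns the commanded pose from where the row before left it, along the tool's axes as they then stand; what a row does not reach is not made up. A row lasts 1/8 s, in which the tool goes at most 62.5 mm and 10.7 degrees, less where a joint would pass 70% of its speed; a pose out of reach is approached as far as the arm can. A call is refused whole if a number of a shift passes 62.5 or a number of a turn 0.188, either way. A call with a gripper value outside its range is refused whole. The fingers move at their own pace and stop on an object; "force" is the grip in N (left out, the last holds). Time passes only in rows, so rows that do not move let the fingers close. It gives the time, the measured TCP pose, the force and the opening at its end, in the units of the state.
- robot.get_state(): the state, without advancing time (a new reading comes with each control period).
- robot.read_camera(name): name is "scene" or "top" or "wrist"; returns the picture (384x512x3 uint8, blue, green, red); there is no depth.
- robot.camera_info(name): a dict with "mtx" (3x3 intrinsics, pixels), "R" (3x3) and "t" (3): a world point X has camera coordinates R X + t. Camera axes: x right, y down, z forward; pixel columns grow to the right and rows downward; lengths in m; the calibration is good to about 2 mm. A picture is of the moment at which its call begins: read the wrist's pose just before it. camera_info takes no time and is no camera call; for the wrist camera it gives the pose at the moment of the call.
- robot.hand_in(): hands the job in, once; it reports no verdict.
The state is a dict: "t": time; "joint_positions": joint angles; "qvel": joint speeds; "joint_efforts": joint torques, N m; "tcp_pos": TCP position; "tool_rot": TCP orientation; "force": force on the tool from outside, world axes, zero at the start; "moment": the same for the moment, N m; "opening": finger opening in m.
Only numpy, scipy, OpenCV 4.12 (cv2) and the standard library are available. Lean on these libraries where they do the work, as an engineer would, in place of code of your own. Each camera call takes 0.05 s, during which the arm holds its last target. There are 200 camera calls.

### The job

On the wide grey medicine box with three thumbwheels, set the code 4-3-2, reading from the robot's left to its right: roll the left wheel to 4 and the right wheel to 2, and do not turn the middle wheel, which already stands at 3. A wheel's white fin straight up shows 3; leaning towards the robot's side it shows 2, then 1, and leaning away from the robot 4, then 5, one number every 24 degrees.

Things in the scene. Friction and masses are not known exactly. Their poses are not given: they have to be found in the camera images.
- code_box: Wide grey steel box, fixed, 170 mm deep (x), 250 wide (y), 90 high. Origin: centre of its underside; x away from the robot, y to the robot's left, z up. Three thumbwheels, 64 mm across, 18 wide, rise from its top, axles along y at x 0, z 85 mm, y +60 (left), 0, -60 (right). Loose vial (18 mm wide, 47 high) on top at x +50, y -104. Not the smaller box with two wheels.
- left_wheel (a joint): Wheel at box y +60 mm. Its white fin, 8 mm thick, 18 wide, stands radially out to 56 mm from the axle, 24 beyond the rim. Rad: 0 = fin straight up = 3; positive leans to box +x. Number n at (n-3) x 0.42 rad: 4 at +0.42. Dots beside it: 1 (nearest the robot) to 5. Stops at +-0.9. Starts at -0.84 to -0.05. Stiff (1 to 1.5 N at the fin), no clicks, stays where left.
- middle_wheel (a joint): Wheel at box y 0, same build, fin and meaning as the left one. Starts within 0.05 rad of 0 (number 3) and must stay there.
- right_wheel (a joint): Wheel at box y -60 mm, same build, fin and meaning as the left one; number 2 is at -0.42 rad (fin leaning towards the robot). Starts at +0.05 to +0.84.

How it is judged:
By the outcome, as a careful person would: the job done as asked, in the order asked, and still so for the second after the job is handed in, with the robot touching nothing.
It also fails if it takes over 38 s, if anything falls off the work surface, if the arm or the gripper's body presses on something with over 40 N, if the wrist force passes 120 N, or if a joint passes its speed limit or range.

## Working session

There is one attempt and no reset: what is moved stays moved. The work goes in short steps, Python scripts to look and compute and a tool call to move; the robot and the scene stay as the last step left them, time stands still between calls to the robot, and variables do not carry over. Pictures are saved under pics/ and viewed, about 8 in all and at most 12, crops included, and the job is handed in when it is done.

Besides the shell and the picture viewer there is one more tool, called after "Request:" as a command line: name --argument value ..., lists and objects as JSON in quotes. move_arm: Moves the arm, as the interface text tells. Its arguments: {"type":"object","properties":{"series":{"type":"array"},"force":{"type":"number"}},"required":["series"]}

```bash
mkdir -p pics
python3 - <<'E'
from workcell import robot
import cv2,numpy as np
s=robot.get_state();print({k:np.round(v,3).tolist() for k,v in s.items()})
for n in("scene","top"):
    im=robot.read_camera(n);cv2.imwrite(f"pics/{n}0.png",im)
    c=robot.camera_info(n);print(n,{k:np.round(v,3).tolist() for k,v in c.items()})
E
```

```text
{'t': 0.0, 'joint_positions': [-1.334, 0.478, 0.022, 1.556, -0.011, 1.109, -0.083], 'qvel': [-0.001, 0.0, 0.0, -0.0, 0.001, -0.0, -0.0], 'joint_efforts': [0.001, -59.646, 1.609, -28.118, 0.013, 0.009, -0.0], 'tcp_pos': [0.228, 0.635, 0.23], 'tool_rot': [0.578, -0.407, 0.579, 0.406], 'force': [-0.537, -0.416, -1.396], 'moment': [-0.02, -0.012, 0.066], 'opening': 0.085}
scene {'mtx': [[440.515, 0.0, 248.049], [0.0, 440.515, 186.822], [0.0, 0.0, 1.0]], 'R': [[0.248, 0.969, 0.002], [0.81, -0.207, -0.549], [-0.532, 0.138, -0.836]], 't': [-0.128, -0.384, 1.175]}
top {'mtx': [[458.086, 0.0, 262.409], [0.0, 458.086, 187.642], [0.0, 0.0, 1.0]], 'R': [[-0.0, -1.0, -0.006], [-0.985, 0.001, -0.172], [0.172, 0.006, -0.985]], 't': [0.0, 0.541, 0.866]}
```

View pics/top0.png

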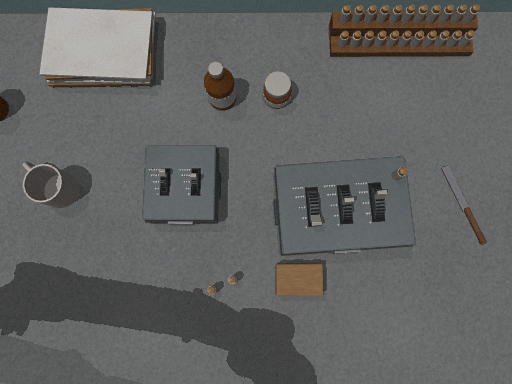

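View pics/scene0.png

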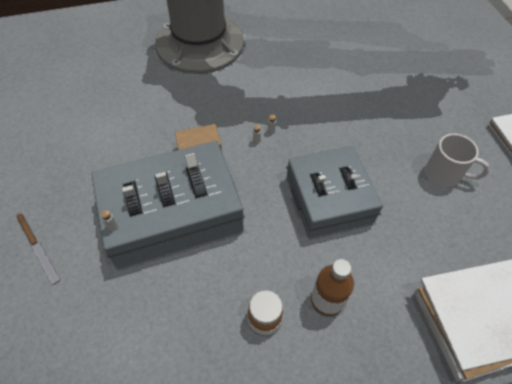

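The top view shows the three-wheel box at roughly (275–413, 157–254), with fins near (315,221), (348,200) and (381,192). The scene view agrees: the left fin leans towards the robot and the right one leans away. Next I'll measure the box pose and the fins.

```bash
cat > h.py <<'E'
from workcell import robot
import cv2,numpy as np
from scipy.spatial.transform import Rotation as Ro
def ray(c,px):
    d=np.linalg.inv(c["mtx"])@np.array([px[0],px[1],1.]); R=np.array(c["R"]);return -R.T@np.array(c["t"]),R.T@d
def onz(c,px,z):
    o,d=ray(c,px);return o+d*(z-o[2])/d[2]
def proj(c,X):
    p=np.array(c["mtx"])@(np.array(c["R"])@X+np.array(c["t"]));return p[:2]/p[2]
def toolR():
    q=robot.get_state()["tool_rot"];return Ro.from_quat([q[1],q[2],q[3],q[0]]).as_matrix()
E
python3 - <<'E'
from h import *
print(np.round(toolR(),3))
im=cv2.imread("pics/top0.png");c=robot.camera_info("top")
hsv=cv2.cvtColor(im,cv2.COLOR_BGR2HSV)
roi=hsv[150:265,265:425]
print("table",hsv[262,350],hsv[230,260],"boxtop",hsv[180,290],hsv[235,390], hsv[250,320],"fin",hsv[220,315],hsv[200,348],hsv[192,381])
m=cv2.inRange(hsv,(85,35,75),(115,140,200));m[:150]=0;m[265:]=0;m[:,:265]=0;m[:,425:]=0
m=cv2.morphologyEx(m,cv2.MORPH_CLOSE,np.ones((9,9)));m=cv2.morphologyEx(m,cv2.MORPH_OPEN,np.ones((9,9)))
k=max(cv2.findContours(m,0,2)[0],key=cv2.contourArea)
b=cv2.boxPoints(cv2.minAreaRect(k));w=np.array([onz(c,p,.09) for p in b]);print(b,np.round(w,4),w.mean(0))
for i in range(4):print(np.linalg.norm(w[i]-w[i-1]))
crop=im[145:270,265:425].copy();crop=cv2.resize(crop,None,fx=5,fy=5,interpolation=cv2.INTER_CUBIC)
cv2.polylines(crop,[((b-[265,145])*5).astype(int)],True,(0,0,255))
cv2.imwrite("pics/crop0.png",crop)
E
```

```text
[[-0.    -0.941  0.338]
 [-0.002  0.338  0.941]
 [-1.    -0.    -0.002]]
table [60  3 96] [ 98  10 104] boxtop [ 94  20 102] [ 95  15 104] [90 13 96] fin [  9  16 114] [ 13  11 161] [ 15  20 153]Traceback (most recent call last):
  File "<stdin>", line 9, in <module>
ValueError: max() iterable argument is empty
```

Run:
```python
from h import *
im=cv2.imread("pics/top0.png");c=robot.camera_info("top")
f=cv2.bilateralFilter(im,9,40,5).astype(int);d=f[...,0]-f[...,2]
m=((d>=6)&(f[...,1]>80)).astype(np.uint8)*255;m[:150]=0;m[262:]=0;m[:,:265]=0;m[:,425:]=0
m=cv2.morphologyEx(m,cv2.MORPH_CLOSE,np.ones((13,13)));m=cv2.morphologyEx(m,cv2.MORPH_OPEN,np.ones((9,9)))
k=max(cv2.findContours(m,0,2)[0],key=cv2.contourArea)
b=cv2.boxPoints(cv2.minAreaRect(k));w=np.array([onz(c,p,.09) for p in b]);print(b,np.round(w,4),w.mean(0))
for i in range(4):print(np.linalg.norm(w[i]-w[i-1]))
crop=cv2.resize(im[145:265,265:425],None,fx=5,fy=5,interpolation=cv2.INTER_CUBIC)
cv2.polylines(crop,[((b-[265,145])*5).astype(int)],True,(0,0,255))
cv2.imwrite("pics/crop0.png",crop)
```

```text
[[275.5076  165.10661]
 [408.11673 155.63454]
 [414.44162 244.18275]
 [281.8325  253.65483]] [[ 0.577  -0.0257  0.09  ]
 [ 0.5952 -0.28    0.09  ]
 [ 0.4265 -0.2825  0.09  ]
 [ 0.4092 -0.0365  0.09  ]] [ 0.50197314 -0.15617354  0.09      ]
0.1681725230535652
0.25499943271455855
0.16875208159032332
0.24657065508085863
```

View pics/crop0.png

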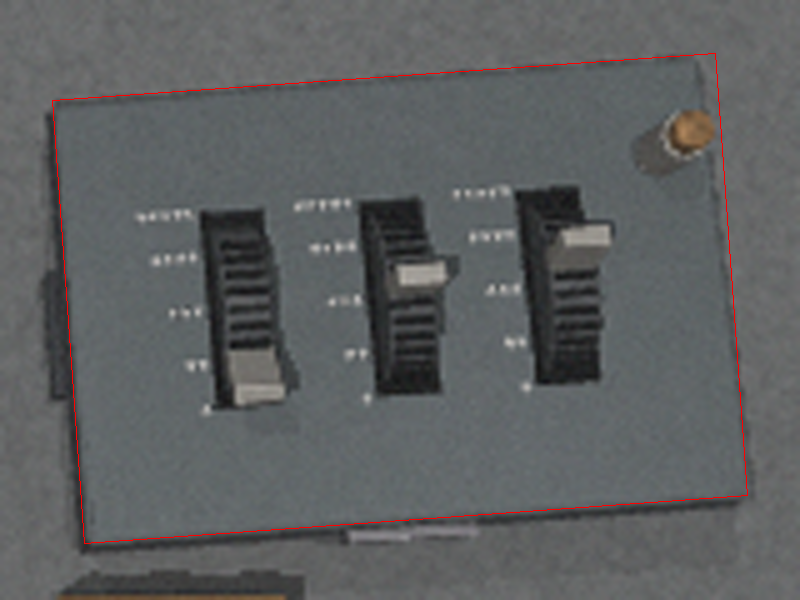

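The outline fits: box centre about (0.502, -0.156), yaw about 0.068 rad. Fin tops are at about (317,223), (349.4,199.8) and (382,192.4). I'll square the tool to the box and start the transit with fingers closed, then take the fin angles from the pixels.

```bash
cat >> h.py <<'E'
C=np.array([.502,-.156,0]);YAW=.068
B=Ro.from_euler('z',YAW).as_matrix()
def w2b(p):return B.T@(np.array(p)-C)
def b2w(p):return C+B@np.array(p)
def angle(c,px,y):
    "fin lean from the pixel of its end-face centre: ray meets circle r=56 mm in the plane box y"
    o,d=ray(c,px);o=w2b(o);d=B.T@d
    p=o+d*(y-o[1])/d[1] if abs(d[1])>.3*np.linalg.norm(d) else None
    th=np.linspace(-.95,.95,1901);P=np.array([proj(c,b2w([.056*np.sin(t),y,.085+.056*np.cos(t)])) for t in th])
    e=np.linalg.norm(P-np.array(px),axis=1);i=e.argmin();return round(th[i],3),round(e[i],2)
E
python3 - <<'E'
from h import *
c=robot.camera_info("top")
for px,y in(((317,223.2),.06),((349.4,199.8),0),((382,192.4),-.06)):print(angle(c,px,y))
print(proj(c,b2w([0.05,-.104,.137])))
E
```

```text
(np.float64(-0.699), np.float64(0.09))
(np.float64(0.006), np.float64(0.4))
(np.float64(0.176), np.float64(0.76))
[404.09138173 168.95098163]
```

Request:
move_arm --series '[{"hand": 0,"translation": [0,0,0],"spin": -0.138},{"hand": 0,"translation": [0,0,0],"spin": -0.138},{"hand": 0,"translation": [0,0,0],"spin": -0.137},{"hand": 0,"translation": [0,-30,-50],"spin": 0},{"hand": 0,"translation": [0,-30,-50],"spin": 0}]' --force 40

```text
t: 0.72
tcp_pos: [0.2951, 0.5384, 0.2306]
tool_rot: [-0.482, 0.517, -0.483, -0.517]
force: [1.3, 0.1, 0.5]
opening: -0.0
```

Left is at about -0.70, middle +0.01, right +0.18. The box model fits to under 1 px. Continuing to the robot-side standoff of the left fin.

Request:
move_arm --series '[{"hand": 0,"translation": [0,-19,-59],"spin": 0},{"hand": 0,"translation": [0,-19,-59],"spin": 0},{"hand": 0,"translation": [0,-19,-59],"spin": 0},{"hand": 0,"translation": [0,-19,-59],"spin": 0},{"hand": 0,"translation": [0,-19,-59],"spin": 0}]'

```text
t: 1.35
tcp_pos: [0.4101, 0.2496, 0.2312]
tool_rot: [0.483, -0.517, 0.483, 0.517]
force: [0.6, 0.3, -0.1]
opening: 0.0
```

Request:
move_arm --series '[{"hand": 0,"translation": [0,0,-60],"spin": 0},{"hand": 0,"translation": [0,0,-60],"spin": 0},{"hand": 0,"translation": [0,0,-60],"spin": 0},{"hand": 0,"translation": [0,0,-60],"spin": 0},{"hand": 0,"translation": [0,0,-60],"spin": 0}]'

```text
t: 1.98
tcp_pos: [0.4298, -0.0494, 0.2314]
tool_rot: [-0.483, 0.517, -0.482, -0.517]
force: [0.5, -0.3, 0.6]
opening: -0.0002
```

Run:
```python
from h import *
s=robot.get_state();print(np.round(s["tcp_pos"],4),w2b(s["tcp_pos"]).round(4),(B.T@toolR()).round(3))
```

```text
[ 0.4298 -0.0494  0.2314] [-0.0648  0.1112  0.2314] [[ 0. -1. -0.]
 [ 0. -0.  1.]
 [-1. -0.  0.]]
```

Request:
move_arm --series '[{"hand": 0,"translation": [0,0,-51],"spin": 0},{"hand": 0,"translation": [30,0,0],"spin": 0},{"hand": 0,"translation": [0,0,0],"spin": 0}]'

```text
t: 2.35
tcp_pos: [0.4318, -0.0986, 0.1998]
tool_rot: [0.482, -0.515, 0.484, 0.518]
force: [-0.1, 0.7, 0.2]
opening: 0.0
```

Run:
```python
from h import *
s=robot.get_state();print(w2b(s["tcp_pos"]).round(4))
c=robot.camera_info("wrist");im=robot.read_camera("wrist");cv2.imwrite("pics/w1.png",im);np.save("w1.npy",c,allow_pickle=True)
for y,t in((.06,-.7),(0,.006),(-.06,.176)):print(proj(c,b2w([.056*np.sin(t),y,.085+.056*np.cos(t)])).round(1))
print("tcp",proj(c,s["tcp_pos"]))
```

```text
[-0.0662  0.062   0.1998]
[247.3 234.4]
[177.5 279.7]
[109.9 288.4]
tcp [249.36092537 245.20492508]
```

View pics/w1.png

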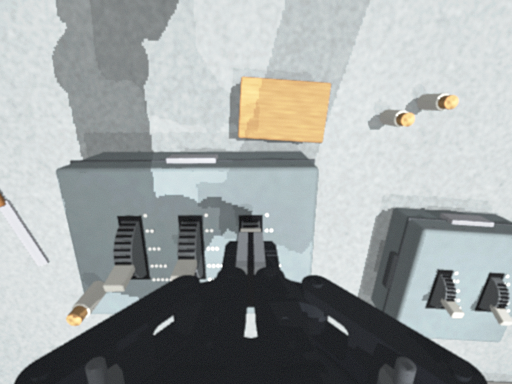

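The wrist view shows the closed fingers at (250,250), just robot-side of the left fin (250,228). The right fin is near (118,278) and the middle one near (185,268). The fin predictions sit about 8 px off, so I'll check the box edges.

Run:
```python
from h import *
c=np.load("w1.npy",allow_pickle=True).item();print(np.round(c["mtx"],1),(-c["R"].T@c["t"]).round(3), np.round(c["R"],2))
im=cv2.imread("pics/w1.png")
for y in(.125,-.125):print("corner",proj(c,b2w([-.085,y,.09])).round(1))
def P(p):return tuple((proj(c,b2w(p))-[40,140]).astype(float)*2.6)
crop=cv2.resize(im[140:340,40:340],None,fx=2.6,fy=2.6,interpolation=cv2.INTER_CUBIC)
L=[[-.085,.125,.09],[-.085,-.125,.09],[.085,-.125,.09],[.085,.125,.09]]
cv2.polylines(crop,[np.array([P(p) for p in L]).astype(int)],True,(0,0,255))
for y,t in((.06,-.7),(0,.006),(-.06,.176)):
    Q=[]
    for u,v in((-4,-9),(4,-9),(4,9),(-4,9)):
        u/=1e3;Q.append(P([.056*np.sin(t)+u*np.cos(t),y+v/1e3,.085+.056*np.cos(t)-u*np.sin(t)]))
    cv2.polylines(crop,[np.array(Q).astype(int)],True,(0,255,0))
cv2.imwrite("pics/w1c.png",crop)
```

```text
[[277.    0.  250.3]
 [  0.  277.  190.2]
 [  0.    0.    1. ]] [ 0.351 -0.104  0.343] [[-0.07  1.    0.  ]
 [ 0.95  0.06  0.31]
 [ 0.31  0.02 -0.95]]
corner [316.7 168.8]
corner [ 50.3 168.9]
```

View pics/w1c.png

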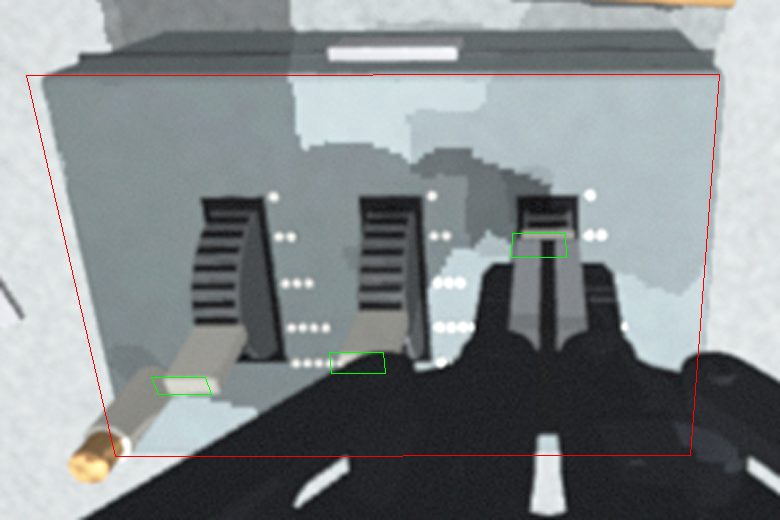

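The box edges and the right fin agree to within a few mm, which is enough for pushing. Going down beside the left fin and pushing away from the robot.

Request:
move_arm --series '[{"hand": 0,"translation": [40,0,0],"spin": 0},{"hand": 0,"translation": [36,0,0],"spin": 0},{"hand": 0,"translation": [0,0,0],"spin": 0}]'

```text
t: 2.78
tcp_pos: [0.4324, -0.0975, 0.1244]
tool_rot: [0.481, -0.516, 0.483, 0.518]
force: [0.2, 0.7, 0.7]
opening: -0.0001
```

Request:
move_arm --series '[{"hand": 0,"translation": [0,-8,0],"spin": 0},{"hand": 0,"translation": [0,-8,0],"spin": 0},{"hand": 0,"translation": [0,-8,0],"spin": 0},{"hand": 0,"translation": [0,-8,0],"spin": 0},{"hand": 0,"translation": [0,0,0],"spin": 0}]'

```text
t: 3.4
tcp_pos: [0.4512, -0.0973, 0.1253]
tool_rot: [0.478, -0.507, 0.489, 0.525]
force: [-47.0, -0.8, 56.2]
opening: 0.0001
```

Run:
```python
from h import *
s=robot.get_state();print(w2b(s["tcp_pos"]).round(4),(B.T@s["force"]).round(2))
im=robot.read_camera("top");im2=robot.read_camera("scene")
a=cv2.resize(im[145:265,265:425],None,fx=3.75,fy=3.75,interpolation=3);b=cv2.resize(im2[130:250,90:250],None,fx=3.75,fy=3.75,interpolation=3)
cv2.imwrite("pics/p2.png",cv2.resize(np.vstack([a,b]),(400,600)) if 0 else cv2.resize(np.hstack([a,b]),(800,300)))
```

```text
[-0.0467  0.062   0.1253] [-46.93   2.42  56.2 ]
```

View pics/p2.png

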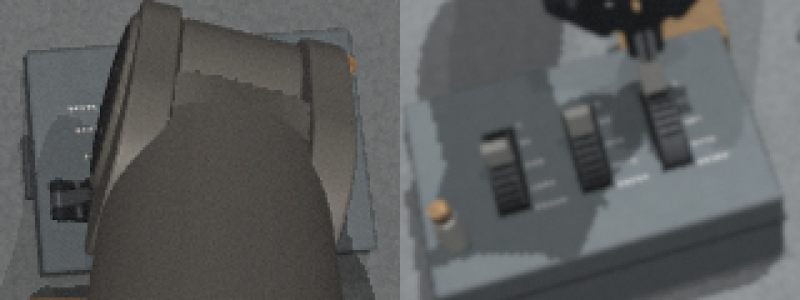

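The force is along the fin's own axis, so the fingertip is bearing on the fin's end face and is too high. Backing off, then going lower.

Request:
move_arm --series '[{"hand": 0,"translation": [0,15,0],"spin": 0},{"hand": 0,"translation": [0,15,0],"spin": 0},{"hand": 0,"translation": [0,0,0],"spin": 0}]'

```text
t: 3.88
tcp_pos: [0.4356, -0.0982, 0.1258]
tool_rot: [-0.483, 0.517, -0.482, -0.517]
force: [0.6, -0.2, 0.2]
opening: -0.0001
```

Run:
```python
from h import *
s=robot.get_state();print(w2b(s["tcp_pos"]).round(4),(B.T@s["force"]).round(2),(B.T@toolR()).round(3))
```

```text
[-0.0623  0.0621  0.1258] [ 0.54 -0.25  0.21] [[ 0.001 -1.    -0.   ]
 [ 0.    -0.     1.   ]
 [-1.    -0.001  0.   ]]
```

Request:
move_arm --series '[{"hand": 0,"translation": [14,0,0],"spin": 0},{"hand": 0,"translation": [0,-6,0],"spin": 0},{"hand": 0,"translation": [0,-6,0],"spin": 0},{"hand": 0,"translation": [0,-5,0],"spin": 0},{"hand": 0,"translation": [0,0,0],"spin": 0}]'

```text
t: 4.5
tcp_pos: [0.4528, -0.0972, 0.1111]
tool_rot: [0.482, -0.517, 0.483, 0.517]
force: [-2.0, -0.1, 0.9]
opening: -0.0003
```

Run:
```python
from h import *
s=robot.get_state();print(w2b(s["tcp_pos"]).round(4),(B.T@s["force"]).round(2))
im2=robot.read_camera("scene")
cv2.imwrite("pics/p3.png",cv2.resize(im2[100:260,80:260],None,fx=3.5,fy=3.5,interpolation=3))
```

```text
[-0.0451  0.0621  0.1111] [-2.03  0.04  0.88]
```

View pics/p3.png

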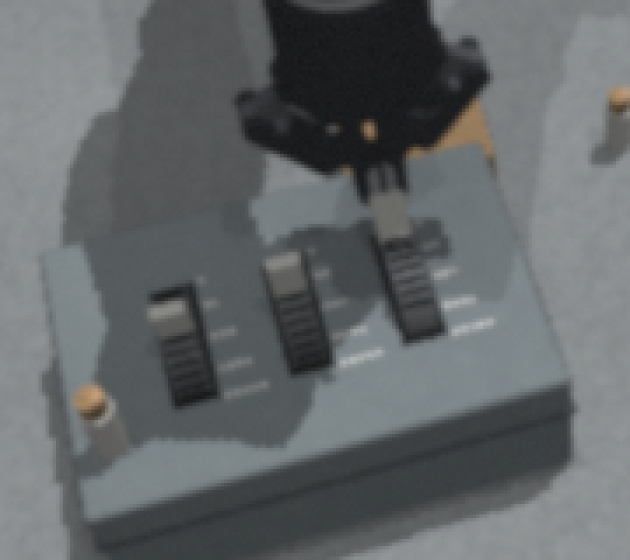

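Light contact (2 N), with the fin on the finger's far face. Pushing on, rising once clear of the rim.

Request:
move_arm --series '[{"hand": 0,"translation": [0,-5,0],"spin": 0},{"hand": 0,"translation": [0,-5,0],"spin": 0},{"hand": 0,"translation": [-7,-5,0],"spin": 0},{"hand": 0,"translation": [-7,-5,0],"spin": 0},{"hand": 0,"translation": [0,-5,0],"spin": 0}]'

```text
t: 5.18
tcp_pos: [0.4787, -0.0954, 0.1262]
tool_rot: [-0.483, 0.517, -0.482, -0.516]
force: [-1.2, -0.8, 2.2]
opening: 0.0
```

Request:
move_arm --series '[{"hand": 0,"translation": [0,-5,0],"spin": 0},{"hand": 0,"translation": [0,-5,0],"spin": 0},{"hand": 0,"translation": [0,-5,0],"spin": 0},{"hand": 0,"translation": [0,0,0],"spin": 0}]'

```text
t: 5.68
tcp_pos: [0.493, -0.0944, 0.1251]
tool_rot: [-0.483, 0.517, -0.483, -0.517]
force: [0.1, 0.6, 0.1]
opening: 0.0002
```

Run:
```python
from h import *
s=robot.get_state();print(w2b(s["tcp_pos"]).round(4),(B.T@s["force"]).round(2))
im2=robot.read_camera("scene")
cv2.imwrite("pics/p4.png",cv2.resize(im2[120:240,90:250],None,fx=4,fy=4,interpolation=3))
c=robot.camera_info("scene")
for t in(-.2,0,.2,.42,.6):print(t,((proj(c,b2w([.056*np.sin(t),.06,.085+.056*np.cos(t)]))-[90,120])*4).round(0))
```

```text
[-0.0048  0.0621  0.1251] [0.1  0.58 0.14]
-0.2 [406. 162.]
0 [412. 180.]
0.2 [418. 201.]
0.42 [426. 227.]
0.6 [432. 249.]
```

View pics/p4.png

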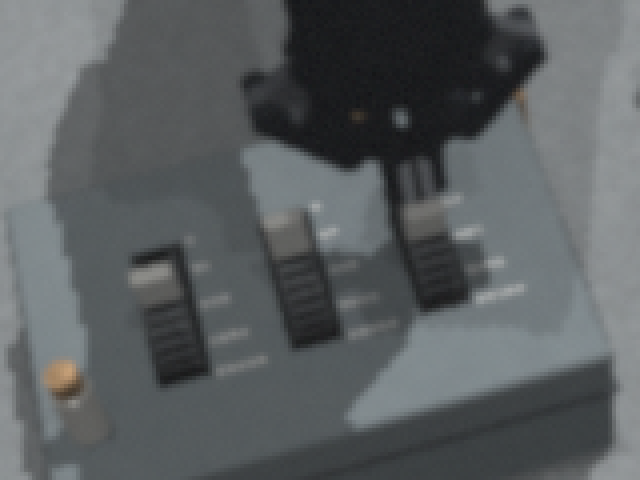

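The fin's end is around (422,208), which means about 0.25 rad, as the contact geometry predicts. It needs about 7 mm more.

Request:
move_arm --series '[{"hand": 0,"translation": [0,-4,0],"spin": 0},{"hand": 0,"translation": [0,-3.3,0],"spin": 0},{"hand": 0,"translation": [0,0,0],"spin": 0}]'

```text
t: 6.1
tcp_pos: [0.5002, -0.0939, 0.1253]
tool_rot: [-0.483, 0.517, -0.483, -0.517]
force: [0.6, 1.3, 1.5]
opening: 0.0003
```

Request:
move_arm --series '[{"hand": 0,"translation": [0,12,0],"spin": 0},{"hand": 0,"translation": [-50,0,0],"spin": 0},{"hand": 0,"translation": [-40,60,0],"spin": 0},{"hand": 0,"translation": [-10,0,0],"spin": 0},{"hand": 0,"translation": [0,0,0],"spin": 0}]'

```text
t: 6.72
tcp_pos: [0.4365, -0.0981, 0.2208]
tool_rot: [-0.484, 0.517, -0.482, -0.516]
force: [0.6, 0.1, -0.7]
opening: 0.0002
```

Run:
```python
from h import *
s=robot.get_state();print(s["t"],w2b(s["tcp_pos"]).round(4),(B.T@s["force"]).round(2))
a=robot.read_camera("scene");w=robot.camera_info("wrist");b=robot.read_camera("wrist");np.save("w2.npy",w,allow_pickle=True)
cv2.imwrite("pics/s5.png",a);cv2.imwrite("pics/w5.png",b)
A=cv2.resize(a[120:240,90:250],None,fx=5,fy=5,interpolation=3)[:,:800]
c=robot.camera_info("scene")
for y,t in((.06,.42),(0,.006),(-.06,.176)):
    Q=[(proj(c,b2w([.056*np.sin(t)+u*np.cos(t),y+v,.085+.056*np.cos(t)-u*np.sin(t)]))-[90,120])*5 for u,v in((-.004,-.009),(.004,-.009),(.004,.009),(-.004,.009))]
    cv2.polylines(A,[np.array(Q).astype(int)],True,(0,255,0))
cv2.imwrite("pics/p5.png",A)
```

```text
6.725 [-0.0614  0.0622  0.2208] [ 0.58  0.05 -0.72]
```

View pics/p5.png

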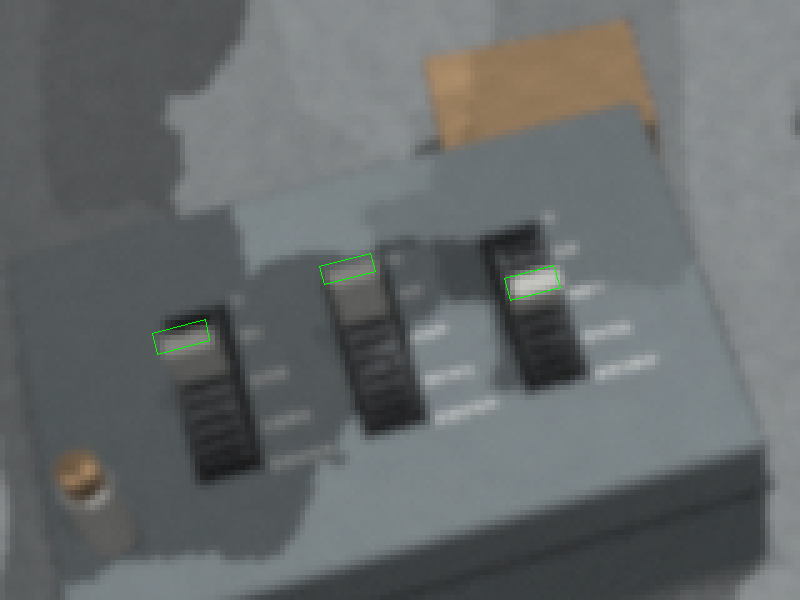

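The left fin matches the predicted outline for +0.42, the middle is unmoved, and the right is at about +0.2. Now to the far side of the right fin.

Request:
move_arm --series '[{"hand": 0,"translation": [0,-35,-41],"spin": 0},{"hand": 0,"translation": [0,-35,-41],"spin": 0},{"hand": 0,"translation": [0,-35,-41],"spin": 0},{"hand": 0,"translation": [0,0,0],"spin": 0}]'

```text
t: 7.32
tcp_pos: [0.5507, -0.2169, 0.2177]
tool_rot: [-0.482, 0.516, -0.485, -0.516]
force: [-0.4, 0.5, 0.1]
opening: 0.0001
```

Request:
move_arm --series '[{"hand": 0,"translation": [48,0,0],"spin": 0},{"hand": 0,"translation": [48,0,0],"spin": 0},{"hand": 0,"translation": [0,0,0],"spin": 0}]'

```text
t: 7.7
tcp_pos: [0.5457, -0.2118, 0.1198]
tool_rot: [0.481, -0.514, 0.484, 0.52]
force: [-0.1, -0.3, 0.9]
opening: 0.0004
```

Run:
```python
from h import *
s=robot.get_state();print(w2b(s["tcp_pos"]).round(4),(B.T@s["force"]).round(2))
```

```text
[ 0.0398 -0.0587  0.1198] [-0.16 -0.34  0.94]
```

Request:
move_arm --series '[{"hand": 0,"translation": [-5,4,0],"spin": 0},{"hand": 0,"translation": [0,6,0],"spin": 0},{"hand": 0,"translation": [0,5,0],"spin": 0},{"hand": 0,"translation": [0,5,0],"spin": 0},{"hand": 0,"translation": [0,5,0],"spin": 0}]'

```text
t: 8.32
tcp_pos: [0.5246, -0.2156, 0.1296]
tool_rot: [-0.483, 0.517, -0.482, -0.516]
force: [1.5, 0.2, 1.4]
opening: 0.0001
```

Request:
move_arm --series '[{"hand": 0,"translation": [0,5,0],"spin": 0},{"hand": 0,"translation": [0,5,0],"spin": 0},{"hand": 0,"translation": [0,4,0],"spin": 0},{"hand": 0,"translation": [0,0,0],"spin": 0}]'

```text
t: 8.82
tcp_pos: [0.5093, -0.2165, 0.1287]
tool_rot: [0.483, -0.516, 0.483, 0.517]
force: [-0.7, -0.2, -0.5]
opening: 0.0002
```

Run:
```python
from h import *
s=robot.get_state();print(w2b(s["tcp_pos"]).round(4),(B.T@s["force"]).round(2))
```

```text
[ 0.0032 -0.0608  0.1287] [-0.68 -0.13 -0.47]
```

Request:
move_arm --series '[{"hand": 0,"translation": [0,4,0],"spin": 0},{"hand": 0,"translation": [0,2,0],"spin": 0},{"hand": 0,"translation": [0,0,0],"spin": 0}]'

```text
t: 9.2
tcp_pos: [0.5038, -0.2168, 0.1289]
tool_rot: [0.483, -0.517, 0.483, 0.517]
force: [-0.4, -0.3, 0.0]
opening: 0.0001
```

Run:
```python
from h import *
s=robot.get_state();print(w2b(s["tcp_pos"]).round(4),(B.T@s["force"]).round(2))
```

```text
[-0.0024 -0.0608  0.1289] [-0.42 -0.27  0.03]
```

Request:
move_arm --series '[{"hand": 0,"translation": [0,-14,0],"spin": 0},{"hand": 0,"translation": [-55,0,0],"spin": 0},{"hand": 0,"translation": [-50,0,0],"spin": 0},{"hand": 0,"translation": [0,0,60],"spin": 0},{"hand": 0,"translation": [0,0,60],"spin": 0}]'

```text
t: 9.82
tcp_pos: [0.511, -0.095, 0.2349]
tool_rot: [-0.484, 0.517, -0.483, -0.516]
force: [0.7, 0.7, 0.2]
opening: -0.0001
```

Request:
move_arm --series '[{"hand": 0,"translation": [0,0,60],"spin": 0},{"hand": 0,"translation": [0,0,60],"spin": 0},{"hand": 0,"translation": [0,0,60],"spin": 0},{"hand": 0,"translation": [0,0,60],"spin": 0},{"hand": 0,"translation": [0,0,0],"spin": 0}]'

```text
t: 10.45
tcp_pos: [0.4932, 0.1496, 0.2339]
tool_rot: [0.481, -0.519, 0.48, 0.519]
force: [0.2, -2.2, 0.4]
opening: 0.0
```

```bash
cat > look.py <<'E'
from h import *
import sys
s=robot.get_state();print(s["t"],w2b(s["tcp_pos"]).round(4))
V=[]
for n,(r0,r1,c0,c1),f in(("top",(165,245,280,400),5),("scene",(130,220,105,240),4.45)):
    a=robot.read_camera(n);c=robot.camera_info(n);A=cv2.resize(a[r0:r1,c0:c1],None,fx=f,fy=f,interpolation=3)
    for y,t in((.06,.42),(0,.006),(-.06,-.42)):
        Q=[(proj(c,b2w([.056*np.sin(t)+u*np.cos(t),y+v,.085+.056*np.cos(t)-u*np.sin(t)]))-[c0,r0])*f for u,v in((-.004,-.009),(.004,-.009),(.004,.009),(-.004,.009))]
        cv2.polylines(A,[np.array(Q).astype(int)],True,(0,255,0))
    V.append(cv2.resize(A,(600,int(A.shape[0]*600/A.shape[1])))[:300 if n=="top" else None][:400])
V=[cv2.resize(v,None,fx=.74,fy=.74) for v in V]
cv2.imwrite(sys.argv[1],np.vstack(V));print(np.vstack(V).shape)
E
python3 look.py pics/p6.png
```

```text
10.45 [0.012  0.3054 0.2339]
(517, 444, 3)
```

View pics/p6.png

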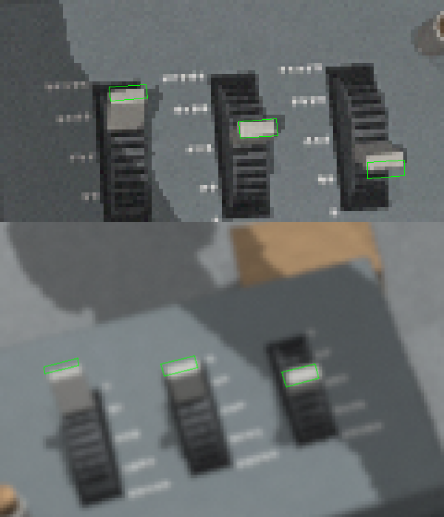

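Top view: left and middle fins sit on their outlines, while the right fin falls a little short of -0.42. I'll measure it from the bright end faces.

```bash
cat > meas.py <<'E'
from h import *
for n in("top","scene"):
    a=robot.read_camera(n);c=robot.camera_info(n)
    for y,t in((.06,.42),(0,0),(-.06,-.40)):
        e=proj(c,b2w([.056*np.sin(t),y,.085+.056*np.cos(t)]));x0,y0=(e-8).astype(int)
        g=cv2.resize(cv2.cvtColor(a[y0:y0+17,x0:x0+17],6),None,fx=8,fy=8,interpolation=cv2.INTER_LINEAR)
        hi=np.percentile(g,98.5);m=(g>hi*.86).astype(np.uint8)
        k,l,st,ce=cv2.connectedComponentsWithStats(m);i=1+st[1:,4].argmax()
        p=(ce[i]+.5)/8-.5+[x0,y0];print(n,y,p.round(1),"size",st[i,2:4]/8,angle(c,p,y))
E
python3 meas.py
```

```text
top 0.06 [314.1 190.9] size [8.625 4.125] (np.float64(0.393), np.float64(0.67))
top 0 [348.8 199.4] size [9.    3.875] (np.float64(0.02), np.float64(0.98))
top -0.06 [383.6 208. ] size [9.75 4.5 ] (np.float64(-0.33), np.float64(0.61))
scene 0.06 [196.8 176.1] size [8.75 4.5 ] (np.float64(0.406), np.float64(0.54))
scene 0 [160.2 174. ] size [9.125 4.75 ] (np.float64(0.02), np.float64(0.56))
scene -0.06 [124.3 175.3] size [9.875 4.875] (np.float64(-0.328), np.float64(0.47))
```

Left is +0.40 and middle about +0.02, the same as before. Right is -0.33, so it needs about 4.5 mm more. Going back for a small second push.

Request:
move_arm --series '[{"hand": 0,"translation": [0,0,-61],"spin": 0},{"hand": 0,"translation": [0,0,-61],"spin": 0},{"hand": 0,"translation": [0,0,-61],"spin": 0},{"hand": 0,"translation": [0,0,-61],"spin": 0},{"hand": 0,"translation": [0,0,-61],"spin": 0}]'

```text
t: 11.28
tcp_pos: [0.5137, -0.1648, 0.2344]
tool_rot: [-0.484, 0.516, -0.483, -0.516]
force: [1.5, 0.3, 0.2]
opening: 0.0001
```

Request:
move_arm --series '[{"hand": 0,"translation": [0,0,-60],"spin": 0},{"hand": 0,"translation": [0,0,0],"spin": 0},{"hand": 0,"translation": [53,0,0],"spin": 0},{"hand": 0,"translation": [52,0,0],"spin": 0},{"hand": 0,"translation": [0,0,0],"spin": 0}]'

```text
t: 11.9
tcp_pos: [0.5153, -0.22, 0.126]
tool_rot: [0.482, -0.514, 0.484, 0.519]
force: [-0.9, -0.7, 0.6]
opening: -0.0002
```

Run:
```python
from h import *
s=robot.get_state();print(w2b(s["tcp_pos"]).round(4),(B.T@s["force"]).round(2))
```

```text
[ 0.0089 -0.0648  0.126 ] [-0.91 -0.66  0.64]
```

Request:
move_arm --series '[{"hand": 0,"translation": [0,5,0],"spin": 0},{"hand": 0,"translation": [0,5,0],"spin": 0},{"hand": 0,"translation": [0,4,0],"spin": 0},{"hand": 0,"translation": [0,0,0],"spin": 0}]'

```text
t: 12.4
tcp_pos: [0.5045, -0.222, 0.1298]
tool_rot: [-0.483, 0.517, -0.482, -0.516]
force: [0.1, -1.4, 0.3]
opening: -0.0001
```

Run:
```python
from h import *
s=robot.get_state();print(w2b(s["tcp_pos"]).round(4),(B.T@s["force"]).round(2))
```

```text
[-0.002  -0.066   0.1298] [ 0.05 -1.43  0.32]
```

Request:
move_arm --series '[{"hand": 0,"translation": [0,3,0],"spin": 0},{"hand": 0,"translation": [0,2,0],"spin": 0},{"hand": 0,"translation": [0,0,0],"spin": 0}]'

```text
t: 12.78
tcp_pos: [0.4995, -0.2222, 0.129]
tool_rot: [-0.483, 0.517, -0.483, -0.517]
force: [0.4, -1.2, -0.4]
opening: -0.0001
```

Run:
```python
from h import *
s=robot.get_state();print(w2b(s["tcp_pos"]).round(4),(B.T@s["force"]).round(2))
```

```text
[-0.0069 -0.0659  0.129 ] [ 0.36 -1.24 -0.39]
```

Request:
move_arm --series '[{"hand": 0,"translation": [0,-14,0],"spin": 0},{"hand": 0,"translation": [-55,0,0],"spin": 0},{"hand": 0,"translation": [-50,0,0],"spin": 0},{"hand": 0,"translation": [0,0,60],"spin": 0},{"hand": 0,"translation": [0,0,60],"spin": 0}]'

```text
t: 13.4
tcp_pos: [0.5062, -0.1004, 0.2348]
tool_rot: [-0.483, 0.517, -0.483, -0.516]
force: [0.9, 1.7, 0.1]
opening: 0.0001
```

Request:
move_arm --series '[{"hand": 0,"translation": [0,0,60],"spin": 0},{"hand": 0,"translation": [0,0,60],"spin": 0},{"hand": 0,"translation": [0,0,60],"spin": 0},{"hand": 0,"translation": [0,0,60],"spin": 0},{"hand": 0,"translation": [0,0,0],"spin": 0}]'

```text
t: 14.02
tcp_pos: [0.4886, 0.1441, 0.2338]
tool_rot: [0.48, -0.519, 0.48, 0.519]
force: [-0.2, -0.3, 0.1]
opening: -0.0002
```

```bash
python3 meas.py; python3 look.py pics/p7.png
```

```text
top 0.06 [314.1 190.8] size [8.625 4.125] (np.float64(0.394), np.float64(0.71))
top 0 [348.8 199.5] size [8.875 3.75 ] (np.float64(0.019), np.float64(0.99))
top -0.06 [383.4 210.5] size [9.625 3.75 ] (np.float64(-0.413), np.float64(0.84))
scene 0.06 [196.8 176.1] size [8.75 4.5 ] (np.float64(0.406), np.float64(0.53))
scene 0 [160.2 174. ] size [9.125 4.75 ] (np.float64(0.02), np.float64(0.55))
scene -0.06 [124.1 174. ] size [10.25   4.625] (np.float64(-0.406), np.float64(0.43))
14.125 [0.0072 0.2946 0.2338]
(517, 444, 3)
```

View pics/p7.png

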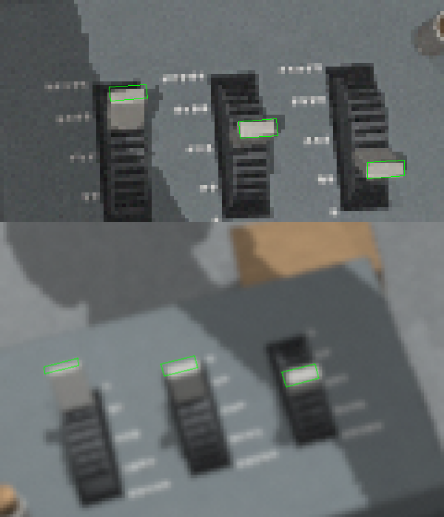

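All three fins sit on their target outlines and the arm is clear. Handing in.

```bash
python3 -c "
from workcell import robot
print(robot.hand_in())"
```

```text
the job is handed in; nothing more can be done
None
```

I set the wide box to 4-3-2 and handed the job in at about 14 s, with the arm clear and touching nothing. I pushed the left wheel's fin away from the robot with closed fingers, then pulled the right wheel's fin towards it in two pushes. I never touched the middle wheel.

Last check, with the top and scene cameras agreeing to about 0.01 rad:

| Wheel | Measured (rad) | Target (rad) |
|---|---|---|
| Left | about +0.40 | +0.42 |
| Middle | about +0.02 | 0 |
| Right | about -0.41 | -0.42 |

- **First left push:** it was too high and bore on the end of the fin, with a wrist reading of about 47 N sideways and 56 N upwards. That came from the fingertips and stayed below the 120 N wrist limit. I backed off and went in lower, and contact then stayed at about 2 N.
- **First right push:** it stopped short at -0.33, so I went back for the second push.
- **Wrist camera:** it showed the box edges up to about 6 mm off my fit, which was close enough for pushing. I took the final angles from the fixed cameras.
- **Middle wheel:** it first read +0.006 from hand-picked pixels and +0.02 from the later automatic measurement. I take the difference to be the method, as no movement shows in the pictures.
- **Vial:** it was still standing on the box in the last picture.

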